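# Seat the gel cassette and stack the turned bin over it

## Task

One of the two pale grey stack-nest bins holds a gel cassette that stands half out of its upright guides: press the cassette fully down until it seats. Then take the empty bin, turn it so that its low front faces the opposite way from the other bin's low front, and set it down gently on top, level, with its side ribs resting in the rim ledges so that it stays clear of the cassette instead of nesting. Do not disturb the other things on the bench.

Things in the scene. Friction and masses are not known exactly. Their poses are not given: they have to be found in the camera images.
- lower_bin: The bin with the cassette, loose, 0.5 kg. Origin: centre of its underside; x along its length to the low front end, z up. Both bins are alike: 130 long (x), 62 wide (y), 80 mm high. From z 46 to 80 mm walls 4 mm thick, mouth 122 x 54 mm inside; back end 80 mm high, low front end 60 mm high with a blank white card. Below z 46 mm it is narrower, 114 x 48 mm outside.
- ledge (a point): One of the lower bin's four rim ledges (axes as the bin). In each long wall are shallow notches 22 mm wide, 4 mm deep (ledge at z 76 mm) at x = -48 and +22 mm, and deep slots 22 mm wide, open down to z 46 mm, at x = +48 and -22 mm. A bin facing the same way drops its ribs into the slots; turned half a turn they rest on the ledges.
- seat (a point): Where the centre of the empty bin comes to be when it rests on the ledges: over the middle of the lower bin, 112 mm above its underside (so the two undersides are 72 mm apart). Play 3 mm across (y), 4 mm along (x). Axes as the lower bin.
- upper_bin: The empty bin, 0.14 to 0.25 kg, loose, same shape as the other but with no guides or cassette. Origin: centre of its underside; x to its low front end. Four side ribs, 14 mm long in x, stand out to 33 mm from the middle, at x = +48 and -22 mm on both sides; their lower ends are 4 mm above the underside.
- upper_center (a point): Centre of the empty bin, 40 mm above its underside, axes as the bin. Grip it from above across its 62 mm width here: the long walls are full height (80 mm) for 22 mm and smooth from z 46 to 80 mm. It starts standing on the bench, facing within about 0.7 rad the same way as the other bin.
- upper_front (a point): Point on the low front end of the empty bin, 65 mm in +x from its centre, same height.
- cassette_top (a point): Middle of the cassette's top edge. The cassette is a glass plate in a white frame, 100 long (bin x), 6 thick (bin y), 56 mm high, upright on the bin's centreline in guides at both ends. Seated, its top edge is 64 mm above the bin's underside, 16 mm below the rim.
- cassette_body (a joint): How far the cassette is pressed down in its guides, m: 0 to 0.012 at the start, 0.040 fully home (a hard stop). It slides stiffly, about 4 N plus its speed drag, and stays where it is left.
- wash_bottle: White plastic bottle, red cap, 60 mm across, 155 mm tall (bystander). Origin: centre of its underside.
- reagent_bottle: Amber bottle, black cap, 54 mm across, 120 mm tall (bystander). Origin: centre of its underside.
- dish: Clear round culture dish, 52 mm across, 16 mm high (bystander). Origin: centre of its underside.
- tube_rack: White rack with a row of four capped tubes, 36 x 150 mm, 84 mm high (bystander). Origin: centre of its underside.
- tip_box: Grey box with clear lid, 85 x 120 mm, 67 mm high (bystander). Origin: centre of its underside.
- timer: Flat white bench timer, 60 x 70 mm, 24 mm high (bystander). Origin: centre of its underside.
- beaker: Glass beaker, 70 mm across, 85 mm tall (bystander). Origin: centre of its underside.
Mind the look-alikes: they are no part of the job. Leave any green look-alike of the lower_bin alone. What is shaped like the upper_bin but pink is not meant.

How it is judged (in metres and radians):
On the way:
1. the cassette is pressed fully home while the empty bin is still off the other bin (value of joint cassette_body above 0.0375 m and horizontal distance between upper_center and lower_bin above 0.1 m), for 0.1 s.
At the end, for the whole second after the job is handed in: The cassette is home (within 2.5 mm of its stop); the empty bin stands half-turned on the other bin's ledges, its underside 72 mm (+-3 mm) above the other's, centred within 7 mm along and 6 mm across, level within 0.04 rad, both bins at rest and the lower one upright on the bench (value of joint cassette_body above 0.0375 m and z of upper_center in the frame of lower_bin between 0.109 and 0.115 m and x of upper_center in the frame of lower_bin between -0.007 and 0.007 m and y of upper_center in the frame of lower_bin between -0.006 and 0.006 m and x of upper_front in the frame of lower_bin below -0.05 m and angle between each of upper_center, lower_bin's own z axis and vertical below 0.04 rad and height (world z) of lower_bin below 0.01 m and linear speed of each of upper_bin, lower_bin below 0.02 m/s); the robot touches nothing.
It fails at once if the empty bin is dropped (falls free of the gripper by more than about 12 mm) (linear speed of upper_bin above 0.5 m/s and contact force between upper_bin and the fingers below 0.1 N).
It fails at once if a bystander is moved by more than 30 mm (distance of any of wash_bottle, reagent_bottle, dish, tube_rack, tip_box, timer, beaker from where it was at the start of the episode above 0.03 m).
It fails at once if the cassette or its bin is pressed or struck by the gripper with more than 60 N (contact force between lower_bin and the fingers above 60 N).
It fails at once if the bins are banged together with more than 60 N (contact force between upper_bin and lower_bin above 60 N).
It also fails if it takes over 59 s, if anything falls off the work surface, if the arm or the gripper's body presses on something with over 40 N, if the wrist force passes 120 N, or if a joint passes its speed limit or range.

## Robot

A 7-joint arm with a two-finger parallel gripper is mounted at the origin on the work surface. World frame = base frame: x ahead of the robot, y to its left, z up, the work surface at z = 0. Lengths are in m, angles in degrees, forces in N, time in s.
With the tool pointing down it reaches from about 0.425 to 0.875 m from the base axis. Payload 4.7 kg.
Tool frame: the origin (TCP) lies on the centre line of the jaws, within the pads' length; the fingertips stand env.nose_length ahead of it and the grasp point (between the pads) lies 8 mm behind it (env.nose_length is the distance from the TCP to the fingertips, in m); y points along the fingers, z is the direction in which the jaws open and shut, and the axes are right-handed (so a half turn about y gives the same grasp; the last joint's range is limited). The gripper opens to 87 mm and grips with 3 to 60 N. Pads are 19 mm wide; open, the fingers measure 117 mm over their backs; the gripper's body (75 mm by 190 mm) begins 51 mm behind the grasp point.
Start: joints at [67.156, 18.392, -4.016, 83.108, 1.295, 78.541, -3.26], TCP at [0.261, -0.595, 0.234] pointing down, gripper open.
Joint ranges: [-163.93, 163.93], [-17.29, 119.83], [-79.2, 71.16], [3.27, 140.29], [-89.18, 269.18], [5.43, 117.66], [-154.24, 154.24]. Speed limits (degrees/s): [147.25, 147.25, 180, 180, 180, 180, 180].

## Interface

Orientations are given as [roll, pitch, yaw] about the fixed x, y, z axes, in that order (R = Rz(yaw) Ry(pitch) Rx(roll)).
In Python, from cell import env, read_camera, camera_info, job, models gives the robot as it stands.
- The arm moves only by the tool move_arm, never from a script. Its argument "moves" is a list of rows, each a list of 6 numbers: the shift along the tool's x, y, z in mm, then the turn, a rotation vector about the tool's x, y, z in degrees. In form: [[x, y, z, ax, ay, az], ...]. A call has 1 to 20 rows; each row is the pose to reach, as a shift and turn from the pose commanded when the call began, along the tool's axes at that moment; what a row does not reach only later rows make up. A row lasts 1/12 s, in which the tool goes at most 41.7 mm and 7.16 degrees, less where a joint would pass 70% of its speed; a pose out of reach is approached as far as the arm can. A call with a gripper value outside its range is refused whole. "claw" is the finger opening in mm, from 0 to 87, set as the call begins (left out, the last holds). The fingers move at their own pace and stop on an object; "newtons" is the grip in N (left out, the last holds). Time passes only in rows, so rows that repeat a pose let the fingers close. It gives the time, the measured TCP pose, the force and the opening at its end, in the units of the state.
- env.get_obs(): the state, without advancing time (a new reading comes with each control period).
- read_camera(name): name is "scene" or "top" or "wrist"; returns (picture, depth): 400x640x3 uint8, red, green, blue; 400x640 float32, m along the optical axis (not along the pixel's ray), 0 where there is no reading.
- camera_info(name): a dict with "fx", "fy", "cx", "cy" (pixels), "distortion" ([k1, k2, p1, p2, k3] as OpenCV has them; the pictures are not rectified), "R" (3x3) and "t" (3): a world point X has camera coordinates R X + t. Camera axes: x right, y down, z forward; pixel columns grow to the right and rows downward; lengths in m; the calibration is good to about 2 mm. A picture is of the moment at which its call begins: read the wrist's pose just before it. camera_info takes no time and is no camera call; for the wrist camera it gives the pose at the moment of the call.
- job.sign_off(): hands the job in, once; it reports no verdict.
Trained networks look in the newest picture that a camera, given by its name, has taken for a name from the list of things; names that differ only in an ending like _2 or _b are one class to them, and where a whole thing is asked for, a point or a joint stands for the part that bears it (a point fixed in the world has none). Each returns a list of dicts, best first, with "score" (0 to 1); they miss things now and then, are a little off and sometimes report something else, mostly with a low value. They report only what shows in the picture. A call takes as long as a camera call. They do not tell look-alikes from the thing itself.
- models.spot_in(target, camera): "point" ([x, y, z] in m, in world coordinates, good to about 4 mm: the middle of the surface that is visible of it).
- models.cut_out(target, camera): "mask" (400x640 bool, what is visible of it).
The state is a dict: "time_s": time; "qpos": joint angles; "joint_velocities": joint speeds; "effort": joint torques, N m; "tool_pos": TCP position; "tool_rot": TCP orientation; "force": force on the tool from outside, world axes, zero at the start; "wrist_torque": the same for the moment, N m; "grip_width": finger opening in m.
Only numpy, scipy, OpenCV 4.12 (cv2) and the standard library are available. Lean on these libraries where they do the work, as an engineer would, in place of code of your own. Each camera call takes 0.05 s, during which the arm holds its last target.

## Working session

There is one attempt and no reset: what is moved stays moved. The work goes in short steps, Python scripts to look and compute and a tool call to move; the robot and the scene stay as the last step left them, time stands still between calls to the robot, and variables do not carry over. Pictures are saved under pics/ and viewed, and the job is handed in when it is done.

Besides the shell and the picture viewer there is one more tool, called after "Emit:" as name(argument=value, ...) on one line, values as JSON. move_arm: Moves the arm, as the interface text tells. Its arguments: {"type":"object","properties":{"moves":{"type":"array","items":{"type":"array","items":{"type":"number"}}},"claw":{"type":"number"},"newtons":{"type":"number"}},"required":["moves"]}

```bash
mkdir -p pics; ls
python3 - <<'E'
from cell import env, read_camera, camera_info, job, models
import cv2, numpy as np
print(env.nose_length); print(env.get_obs())
for n in ("scene","top","wrist"):
    p,d=read_camera(n); cv2.imwrite(f"pics/{n}0.png",p[:,:,::-1]); np.save(f"pics/{n}0d.npy",d)
    i=camera_info(n); print(n,i['fx'],i['cx'],i['cy'],np.round(i['R'],3).tolist(),np.round(i['t'],3), i['distortion'])
    for t in ("lower_bin","upper_bin","cassette_top"):
        if n!="wrist":
            print(t,[(np.round(r['point'],3).tolist(),round(r['score'],2)) for r in models.spot_in(t,n)])
E
```

```text
pics
0.011
{'time_s': 0.0, 'qpos': array([67.15789693, 18.43775686, -4.01455693, 83.17512393,  1.29476141,
       78.53958346, -3.26029695]), 'joint_velocities': array([-0.01207245, -0.01697668,  0.01531972,  0.01467987,  0.01590746,
        0.01772472, -0.11151689]), 'effort': array([-5.31927362e-04, -4.91290998e+01, -4.03769799e-01, -3.12535357e+01,
       -6.38032285e-02,  4.36724047e-02,  1.41085875e-04]), 'tool_pos': array([ 0.2604809 , -0.59494914,  0.23247417]), 'tool_rot': array([-9.01072400e+01, -5.80024660e-03, -1.56349406e+02]), 'force': array([0.13352448, 0.99084601, 0.00651375]), 'wrist_torque': array([ 0.0201237 ,  0.02061091, -0.03385494]), 'grip_width': 0.08727858788298663}
scene 415.3185378718967 330.98897983379834 198.64669327434117 [[0.08, 0.997, 0.012], [0.828, -0.06, -0.558], [-0.556, 0.054, -0.83]] [-0.033 -0.4    1.529] [0.03343023 0.         0.         0.         0.        ]
lower_bin [([0.524, 0.186, 0.052], 0.98), ([0.543, 0.017, 0.059], 0.62), ([0.321, 0.158, 0.05], 0.56), ([0.408, 0.021, 0.016], 0.54), ([0.525, 0.186, 0.077], 0.4)]
upper_bin [([0.585, -0.1
[... 233 characters left out ...]
08223022641 [[-0.017, -1.0, -0.003], [-0.988, 0.017, -0.152], [0.152, 0.0, -0.988]] [0.008 0.547 1.196] [-0.09707973  0.          0.          0.          0.        ]
lower_bin [([0.318, 0.166, 0.046], 0.91), ([0.537, 0.019, 0.047], 0.86), ([0.522, 0.186, 0.045], 0.58)]
upper_bin [([0.592, -0.14, 0.046], 0.77), ([0.576, -0.297, 0.046], 0.76), ([0.521, 0.188, 0.044], 0.16)]
cassette_top [([0.521, 0.184, 0.086], 0.66), ([0.324, 0.159, 0.105], 0.58), ([0.531, 0.017, 0.1], 0.47)]
wrist 344.1026141416057 322.0901347127713 192.78758325668235 [[0.403, -0.915, 0.001], [-0.872, -0.383, 0.306], [-0.28, -0.124, -0.952]] [-0.651 -0.038  0.392] [-0.05513664  0.          0.          0.          0.        ]
```

View pics/scene0.png

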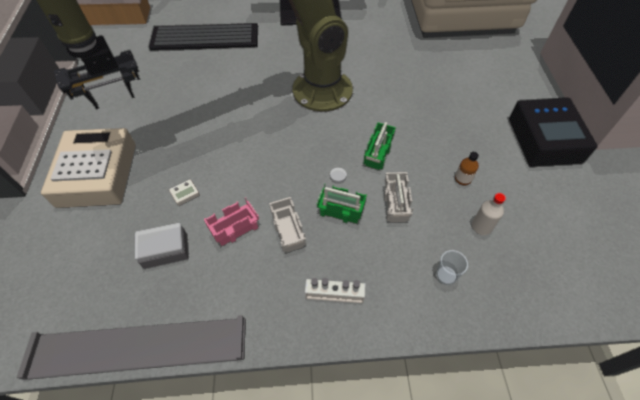

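View pics/top0.png

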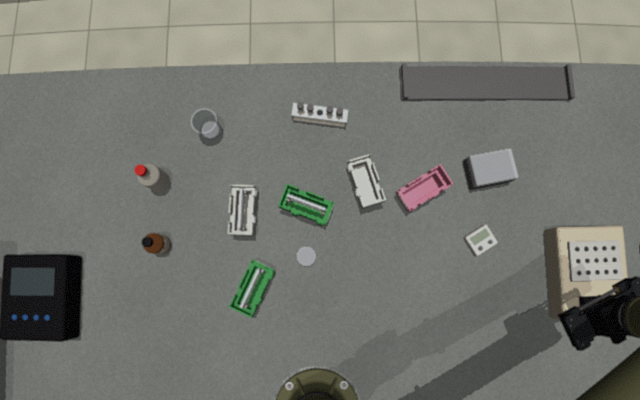

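Candidates for the lower bin in the top view: the grey bin with a cassette at (242,210), and green ones at (307,205) and (253,288), which are look-alikes. For the upper bin: the grey empty one at (366,181), and the pink one at (424,187), which is a look-alike. I choose the two grey ones and check them in a close crop.

Run:
```python
import cv2, numpy as np
p=cv2.imread("pics/top0.png"); a=cv2.resize(p[165:250,200:400],None,fx=4,fy=4,interpolation=cv2.INTER_CUBIC)
s=cv2.imread("pics/scene0.png"); b=cv2.resize(s[165:250,240:440],None,fx=4,fy=4,interpolation=cv2.INTER_CUBIC)
b=b[:260]
cv2.imwrite("pics/crop0.png",np.vstack([a,b]))
```

```text
(no output)
```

View pics/crop0.png

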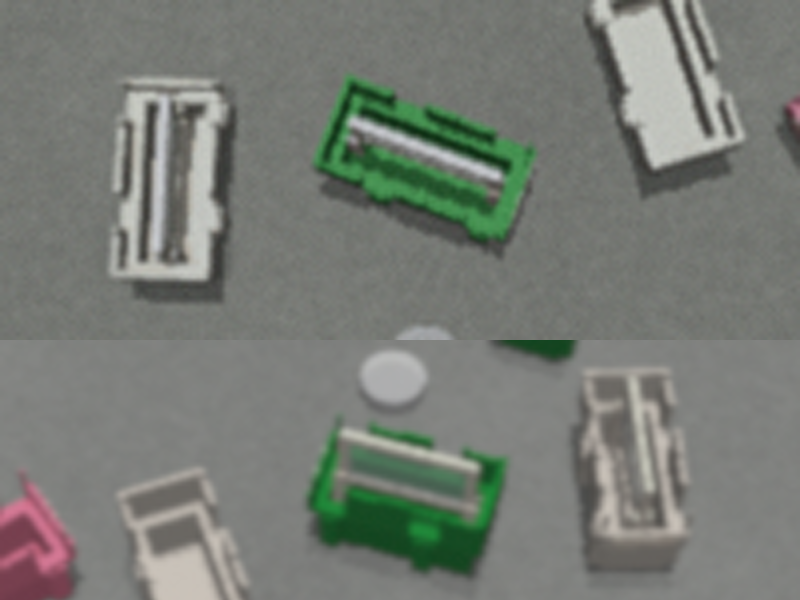

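```bash
cat > h.py <<'E'
from cell import env, read_camera, camera_info, job, models
import cv2, numpy as np
from scipy.spatial.transform import Rotation as Ro
np.set_printoptions(suppress=True,precision=4)
def tool():
    o=env.get_obs(); return o, np.array(o['tool_pos']), Ro.from_euler('xyz',o['tool_rot'],degrees=True)
def row(pos,jaw_deg):
    """row to reach world TCP pos, tool down with jaw axis (tool z) at world azimuth jaw_deg"""
    o,p,R=tool()
    z=np.array([np.cos(np.radians(jaw_deg)),np.sin(np.radians(jaw_deg)),0]); y=np.array([0,0,-1.]); x=np.cross(y,z)
    Rt=Ro.from_matrix(np.c_[x,y,z]); 
    return np.round(np.r_[R.inv().apply(np.array(pos)-p)*1000,(R.inv()*Rt).as_rotvec(degrees=True)],2).tolist()
def st():
    o,p,R=tool(); z=R.as_matrix()[:,2]
    print('t',round(o['time_s'],2),'p',p.round(4),'rot',o['tool_rot'].round(2),'jawaz',round(np.degrees(np.arctan2(z[1],z[0])),2),'F',o['force'].round(1),'w',round(o['grip_width'],4),'q',o['qpos'].round(0))
def cloud(n,d,ci=None):
    ci=ci or camera_info(n); K=np.array([[ci['fx'],0,ci['cx']],[0,ci['fy'],ci['cy']],[0,0,1]])
    v,u=np.mgrid[:400,:640]; uv=np.stack([u,v],-1).reshape(-1,1,2).astype(np.float32)
    n_=cv2.undistortPoints(uv,K,np.array(ci['distortion'])).reshape(400,640,2)
    c=np.dstack([n_[...,0]*d,n_[...,1]*d,d]); R=np.array(ci['R']); 
    W=(c-np.array(ci['t']))@R; W[d<=0]=np.nan; return W
E
python3 - <<'E'
from h import *
st()
ci=camera_info('wrist'); R=np.array(ci['R']); c=-R.T@ci['t']; o,p,Rt=tool()
print('cam in tool',Rt.inv().apply(c-p), 'axes fwd',Rt.inv().apply(R[2]),'right',Rt.inv().apply(R[0]))
W=cloud('top',np.load('pics/top0d.npy'),camera_info('top'))
p_=cv2.imread('pics/top0.png')
for (u0,u1,v0,v1) in ((222,268,178,244),(340,392,148,214)):
    S=W[v0:v1,u0:u1].reshape(-1,3); m=S[:,2]>0.05; r=cv2.minAreaRect(S[m][:,:2].astype(np.float32)); print(r, S[:,2].max())
print(row([0.56,-0.2,0.36],-66.35))
E
```

```text
t 0.45 p [ 0.2607 -0.5954  0.2335] rot [ -90.     -0.   -156.35] jawaz -66.35 F [-0.5 -0.1  0.5] w 0.087 q [67. 18. -4. 83.  1. 79. -3.]
cam in tool [-0.0848 -0.1516  0.0003] axes fwd [0.3063 0.9519 0.0013] right [-0.0015 -0.0009  1.    ]
((0.5203970074653625, 0.18420302867889404), (0.06309499591588974, 0.13075138628482819), 87.19294738769531) nan
((0.5908987522125244, -0.13713932037353516), (0.13198065757751465, 0.06283559650182724), 16.065597534179688) nan
[-432.77, -126.51, -242.14, 0.0, 0.0, 0.0]
```

Run:
```python
from h import *
print(row([0.60,-0.14,0.30],-74))
W=cloud('top',np.load('pics/top0d.npy'),camera_info('top'))
S=W[150:222,395:455].reshape(-1,3); m=(S[:,2]>0.03); r=cv2.minAreaRect(S[m][:,:2].astype(np.float32)); print(cv2.boxPoints(r))
S=W[148:214,340:392].reshape(-1,3); m=S[:,2]>0.05; print(cv2.boxPoints(cv2.minAreaRect(S[m][:,:2].astype(np.float32))))
```

```text
[-493.48, -66.51, -281.05, 0.0, 7.65, 0.0]
[[ 0.5067 -0.249 ]
 [ 0.576  -0.3623]
 [ 0.6324 -0.3278]
 [ 0.5631 -0.2145]]
[[ 0.5188 -0.1252]
 [ 0.5362 -0.1856]
 [ 0.663  -0.1491]
 [ 0.6456 -0.0887]]
```

Emit:
move_arm(moves=[[-250,-60,-140,0,4,0],[-493,-66,-281,0,7.6,0],[-493,-66,-281,0,7.6,0],[-493,-66,-281,0,7.6,0],[-493,-66,-281,0,7.6,0],[-493,-66,-281,0,7.6,0],[-493,-66,-281,0,7.6,0],[-493,-66,-281,0,7.6,0],[-493,-66,-281,0,7.6,0],[-493,-66,-281,0,7.6,0],[-493,-66,-281,0,7.6,0],[-493,-66,-281,0,7.6,0],[-493,-66,-281,0,7.6,0],[-493,-66,-281,0,7.6,0],[-493,-66,-281,0,7.6,0],[-493,-66,-281,0,7.6,0],[-493,-66,-281,0,7.6,0],[-493,-66,-281,0,7.6,0]], claw=76)

```text
time_s: 1.95
tool_pos: [0.5988, -0.1423, 0.2993]
tool_rot: [-90.0, -0.1, -164.1]
force: [0.0, -0.7, -0.3]
grip_width: 0.0761
```

```bash
cat >> h.py <<'E'
def snap(tag):
    ci=camera_info('wrist'); p,d=read_camera('wrist'); cv2.imwrite(f'pics/{tag}.png',p[:,:,::-1]); np.save(f'pics/{tag}d.npy',d)
    W=cloud('wrist',d,ci); np.save(f'pics/{tag}W.npy',W); return p,W
E
python3 - <<'E'
from h import *
st()
p,W=snap('w1')
m=models.cut_out('upper_bin','wrist'); print([(r['score'],int(r['mask'].sum()),np.argwhere(r['mask']).mean(0).round(0)) for r in m])
np.save('pics/w1m.npy',m[0]['mask']); 
S=W[m[0]['mask']]; 
for lo,hi in ((0.05,0.07),(0.074,0.09)):
    s=S[(S[:,2]>lo)&(S[:,2]<hi)]; print(lo,len(s),np.median(s[:,2]),cv2.minAreaRect(s[:,:2].astype(np.float32)))
E
```

```text
t 1.95 p [ 0.5988 -0.1423  0.2993] rot [ -89.95   -0.06 -164.11] jawaz -74.11 F [ 0.  -0.7 -0.3] w 0.0761 q [ 31.  14. -24.  82.   6.  85. -68.]
[(0.82, 6444, array([163., 316.])), (0.61, 6663, array([207., 433.]))]
0.05 723 0.06012084412767789 ((0.5935047268867493, -0.13738557696342468), (0.12701396644115448, 0.06160060316324234), 16.158878326416016)
0.074 781 0.07912987052429823 ((0.5892138481140137, -0.13839571177959442), (0.12581776082515717, 0.06214192882180214), 16.151660919189453)
```

View pics/w1.png

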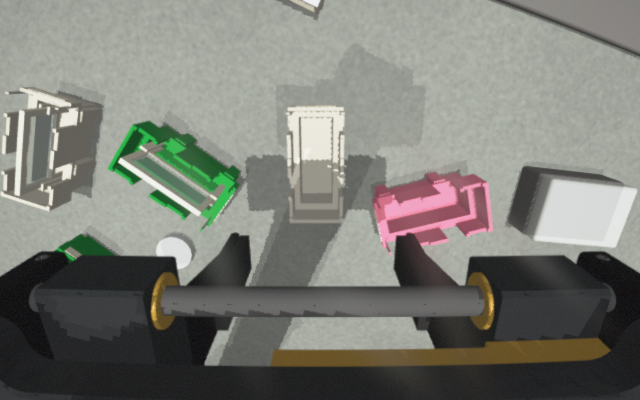

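Run:
```python
from h import *
W=np.load('pics/w1W.npy'); m=np.load('pics/w1m.npy'); 
import cv2
m=cv2.dilate(m.astype(np.uint8),np.ones((7,7)))>0
S=W[m]; S=S[(S[:,2]>0.05)&(S[:,2]<0.09)]
r=cv2.minAreaRect(S[:,:2].astype(np.float32)); print(r)
c=np.array([0.591,-0.138]); a=np.radians(16.15); L=(S[:,:2]-c)@np.array([[np.cos(a),-np.sin(a)],[np.sin(a),np.cos(a)]])
for k in range(-70,71,5):
    q=(L[:,0]*1000>=k)&(L[:,0]*1000<k+5); 
    if q.any(): print(k,q.sum(),'z',np.percentile(S[q,2],[50,95]),'y',L[q,1].min().round(4),L[q,1].max().round(4))
print(L[:,0].min(),L[:,0].max())
print(row([0.53,0.185,0.28],-3))
```

```text
((0.5916146039962769, -0.13770043849945068), (0.1308165043592453, 0.06214192882180214), 16.151660919189453)
-65 545 z [0.0738 0.0811] y -0.0301 0.0305
-60 104 z [0.0721 0.0811] y -0.0303 0.0306
-55 36 z [0.0756 0.0771] y -0.0303 0.0305
-50 39 z [0.0756 0.077 ] y -0.0302 0.0303
-45 36 z [0.0759 0.0769] y -0.0301 0.0301
-40 33 z [0.0761 0.0809] y -0.031 0.0307
-35 78 z [0.0691 0.0808] y -0.0309 0.0309
-15 4 z [0.0796 0.0798] y -0.0305 -0.0271
-10 49 z [0.0797 0.0813] y -0.0305 0.031
-5 46 z [0.0799 0.0816] y -0.0304 0.0307
0 50 z [0.0799 0.081 ] y -0.0303 0.0306
5 51 z [0.079  0.0814] y -0.0303 0.0304
10 52 z [0.0762 0.0807] y -0.0305 0.0306
15 45 z [0.0759 0.0774] y -0.0303 0.0305
20 40 z [0.076  0.0774] y -0.0303 0.0303
25 41 z [0.0758 0.0776] y -0.0302 0.0302
30 43 z [0.076  0.0805] y -0.0308 0.0312
35 54 z [0.0715 0.0811] y -0.031 0.0308
55 10 z [0.08   0.0822] y -0.0304 0.0309
60 229 z [0.0606 0.0761] y -0.0307 0.0308
65 60 z [0.0577 0.0601] y -0.0218 0.0283
-0.06473431920178728 0.06608145731169388
[-23.31, 19.23, -333.57, -0.01, -71.12, 0.06]
```

Upper bin: centre (0.5916, -0.1377), yaw 16.15°, low front at +x; the picture shows it at (316,163), the pink one at (433,207). Next I look at the lower bin.

Emit:
move_arm(moves=[[-20,20,-330,0,-71.1,0],[-20,20,-330,0,-71.1,0],[-20,20,-330,0,-71.1,0],[-20,20,-330,0,-71.1,0],[-20,20,-330,0,-71.1,0],[-20,20,-330,0,-71.1,0],[-20,20,-330,0,-71.1,0],[-20,20,-330,0,-71.1,0],[-20,20,-330,0,-71.1,0],[-20,20,-330,0,-71.1,0],[-20,20,-330,0,-71.1,0],[-20,20,-330,0,-71.1,0],[-20,20,-330,0,-71.1,0],[-20,20,-330,0,-71.1,0],[-20,20,-330,0,-71.1,0],[-20,20,-330,0,-71.1,0]], claw=0)

```text
time_s: 3.38
tool_pos: [0.5277, 0.182, 0.2795]
tool_rot: [-90.0, -0.0, -92.9]
force: [0.6, 0.0, -0.2]
grip_width: 0.0003
```

```bash
cat >> h.py <<'E'
def prof(W,box,c,yaw,zlo=0.05,zhi=0.09,step=5):
    u0,u1,v0,v1=box; S=W[v0:v1,u0:u1].reshape(-1,3); a=np.radians(yaw)
    L=np.c_[(S[:,:2]-c)@np.array([[np.cos(a),-np.sin(a)],[np.sin(a),np.cos(a)]]),S[:,2]]
    k=(np.abs(L[:,0])<.075)&(np.abs(L[:,1])<.045)&(S[:,2]>zlo)&(S[:,2]<zhi); return S[k],L[k]
E
python3 - <<'E'
from h import *
st()
p,W=snap('w2')
S,L=prof(W,(0,640,0,400),np.array([0.52,0.184]),-2.8,0.05,0.085)
print(cv2.minAreaRect(S[:,:2].astype(np.float32)),len(S))
for k in range(-75,71,5):
    q=(L[:,0]*1000>=k)&(L[:,0]*1000<k+5)&(abs(L[:,1])>.025)
    if q.any(): print(k,q.sum(),'z',np.percentile(L[q,2],[50,95]),'y',L[q,1].min().round(4),L[q,1].max().round(4))
S,L=prof(W,(0,640,0,400),np.array([0.52,0.184]),-2.8,0.07,0.15)
q=(abs(L[:,1])<.015)&(abs(L[:,0])<.055); print('cass',len(S[q]),np.percentile(L[q],[2,50,98],axis=0))
E
```

```text
t 3.38 p [0.5277 0.182  0.2795] rot [-90.    -0.   -92.94] jawaz -2.94 F [ 0.6  0.  -0.2] w 0.0003 q [ 17.  10. -43.  91.   7.  82. -30.]
((0.521926999092102, 0.1840546876192093), (0.0625293031334877, 0.1316373199224472), 87.47903442382812) 2844
-65 45 z [0.0802 0.0809] y -0.0305 0.0308
-60 96 z [0.075  0.0805] y -0.031 0.0311
-55 82 z [0.0743 0.0773] y -0.0307 0.031
-50 85 z [0.074  0.0773] y -0.031 0.0311
-45 84 z [0.0736 0.0772] y -0.0309 0.0311
-40 72 z [0.0733 0.0774] y -0.031 0.0311
-35 83 z [0.0724 0.0806] y -0.0308 0.0312
-10 84 z [0.077  0.0813] y -0.0306 0.0314
-5 87 z [0.0772 0.0809] y -0.0309 0.0313
0 95 z [0.0743 0.0815] y -0.0311 0.0313
5 86 z [0.0768 0.0812] y -0.0308 0.0312
10 95 z [0.0738 0.0808] y -0.0309 0.0313
15 79 z [0.0745 0.0775] y -0.0308 0.0314
20 82 z [0.0729 0.0772] y -0.0308 0.0314
25 83 z [0.075  0.0774] y -0.0309 0.0315
30 84 z [0.0749 0.0804] y -0.031 0.0315
35 63 z [0.0742 0.0815] y -0.0308 0.0316
55 17 z [0.0646 0.0789] y 0.0278 0.0315
60 64 z [0.0647 0.0807] y -0.0307 0.0317
65 17 z [0.0604 0.0614] y -0.0302 0.0317
cass 1001 [[-0.0466 -0.0029  0.0711]
 [ 0.0007  0.0022  0.0919]
 [ 0.0495  0.0034  0.094 ]]
```

View pics/w2.png

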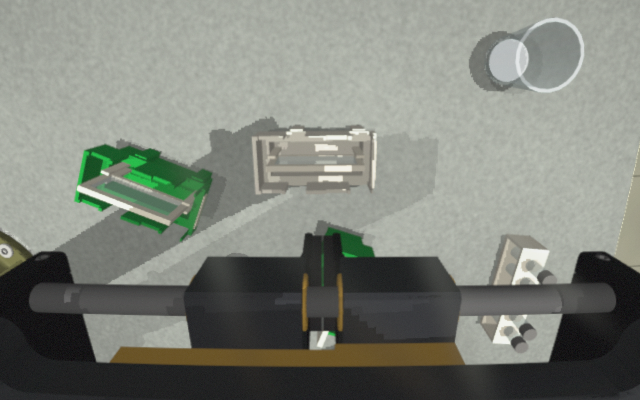

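Lower bin at (315,160) in this view: centre (0.522, 0.184), yaw -2.5°, low front at +x, with the cassette top at z≈0.093, so about 30 mm still to press. I go down to just above it.

Emit:
move_arm(moves=[[-2,40,-5.8,0,0,0],[-2,80,-5.8,0,0,0],[-2,115,-5.8,0,0,0],[-2,140,-5.8,0,0,0],[-2,155,-5.8,0,0,0],[-2,163,-5.8,0,0,0],[-2,167,-5.8,0,0,0],[-2,167,-5.8,0,0,0],[-2,167,-5.8,0,0,0]], claw=0, newtons=40)

```text
time_s: 4.18
tool_pos: [0.5227, 0.1851, 0.1136]
tool_rot: [-89.9, 0.0, -92.9]
force: [0.4, 0.1, -0.1]
grip_width: 0.0005
```

Emit:
move_arm(moves=[[0,3,0,0,0,0],[0,6,0,0,0,0],[0,8,0,0,0,0],[0,10,0,0,0,0],[0,12,0,0,0,0],[0,14,0,0,0,0],[0,16,0,0,0,0],[0,18,0,0,0,0],[0,20,0,0,0,0],[0,22,0,0,0,0],[0,24,0,0,0,0],[0,26,0,0,0,0],[0,28,0,0,0,0],[0,30,0,0,0,0],[0,32,0,0,0,0],[0,34,0,0,0,0]])

```text
time_s: 5.52
tool_pos: [0.5221, 0.1847, 0.0784]
tool_rot: [-90.0, 0.0, -92.9]
force: [0.9, -0.1, 4.4]
grip_width: 0.0005
```

Emit:
move_arm(moves=[[0,1,0,0,0,0],[0,2,0,0,0,0],[0,3,0,0,0,0],[0,3.5,0,0,0,0]])

```text
time_s: 5.85
tool_pos: [0.5221, 0.1847, 0.0753]
tool_rot: [-90.0, -0.0, -92.8]
force: [-0.7, -1.9, 8.9]
grip_width: 0.0006
```

Emit:
move_arm(moves=[[0,0.5,0,0,0,0],[0,1,0,0,0,0],[0,1.5,0,0,0,0],[0,1.5,0,0,0,0]])

```text
time_s: 6.18
tool_pos: [0.5222, 0.1848, 0.0752]
tool_rot: [-90.0, -0.1, -92.9]
force: [-3.3, -2.9, 13.9]
grip_width: 0.0003
```

Position stalls at 0.0752 (fingertip 64 mm) while the force rises, so it is on the hard stop. I go up and check.

Emit:
move_arm(moves=[[0,-10,0,0,0,0],[0,-40,0,0,0,0],[0,-80,0,0,0,0],[0,-120,0,0,0,0],[0,-160,0,0,0,0],[0,-200,0,0,0,0],[0,-215,0,0,0,0],[0,-215,0,0,0,0],[0,-215,0,0,0,0]])

```text
time_s: 6.93
tool_pos: [0.5216, 0.1849, 0.2887]
tool_rot: [-90.0, -0.0, -92.8]
force: [0.1, 0.4, -1.9]
grip_width: 0.0002
```

Run:
```python
from h import *
st()
p,W=snap('w3')
c=np.array([0.522,0.184])
S,L=prof(W,(0,640,0,400),c,-2.5,0.05,0.085)
print(cv2.minAreaRect(S[:,:2].astype(np.float32)),len(S))
q=(abs(L[:,1])<.015)&(abs(L[:,0])<.03); print('cass',q.sum(),np.percentile(L[q],[2,50,90,98],axis=0))
print(row([0.5916,-0.1377,0.16],-73.85))
```

```text
t 6.93 p [0.5216 0.1849 0.2887] rot [-89.98  -0.   -92.83] jawaz -2.83 F [ 0.1  0.4 -1.9] w 0.0002 q [ 17.   9. -43.  91.   6.  83. -30.]
((0.5213613510131836, 0.18407584726810455), (0.06266416609287262, 0.13037995994091034), 87.56755828857422) 2791
cass 368 [[-0.0285 -0.0023  0.0526]
 [-0.      0.0014  0.0639]
 [ 0.0235  0.0029  0.0652]
 [ 0.028   0.0031  0.0659]]
[318.23, 127.41, 86.64, 0.07, 71.01, 0.11]
```

View pics/w3.png

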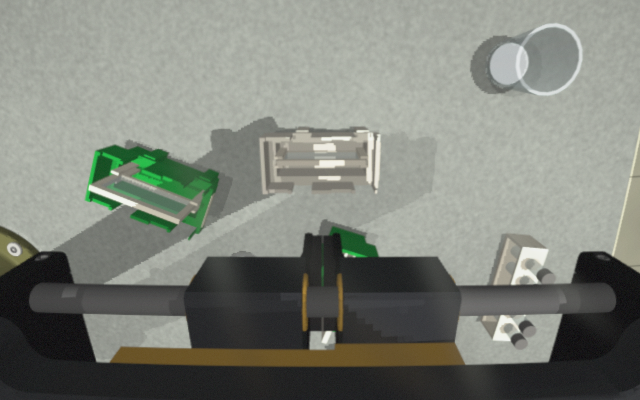

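The cassette top reads 0.064 m, so it is home (bin at (320,160)). Next I go over the empty bin with the gripper open.

Emit:
move_arm(moves=[[318,20,86.6,0,71,0],[318,20,86.6,0,71,0],[318,20,86.6,0,71,0],[318,20,86.6,0,71,0],[318,20,86.6,0,71,0],[318,20,86.6,0,71,0],[318,20,86.6,0,71,0],[318,20,86.6,0,71,0],[318,50,86.6,0,71,0],[318,90,86.6,0,71,0],[318,110,86.6,0,71,0],[318,120,86.6,0,71,0],[318,120,86.6,0,71,0],[318,120,86.6,0,71,0]], claw=78, newtons=20)

```text
time_s: 8.15
tool_pos: [0.5922, -0.1368, 0.168]
tool_rot: [-90.1, -0.1, -163.8]
force: [0.3, 0.3, 1.2]
grip_width: 0.0766
```

Run:
```python
from h import *
st()
p,W=snap('w4')
S,L=prof(W,(0,640,0,230),np.array([0.5916,-0.1377]),16.15,0.05,0.085)
print(cv2.minAreaRect(S[:,:2].astype(np.float32)),len(S))
print(row([0.5916,-0.1377,0.06],-73.85))
```

```text
t 8.15 p [ 0.5922 -0.1368  0.168 ] rot [ -90.06   -0.07 -163.79] jawaz -73.79 F [0.3 0.3 1.2] w 0.0766 q [ 31.  17. -24.  94.   7.  71. -69.]
((0.6069914102554321, -0.13316947221755981), (0.09908629208803177, 0.062281589955091476), 16.217260360717773) 1949
[1.84, 109.41, 0.24, -0.03, 0.05, -0.06]
```

View pics/w4.png

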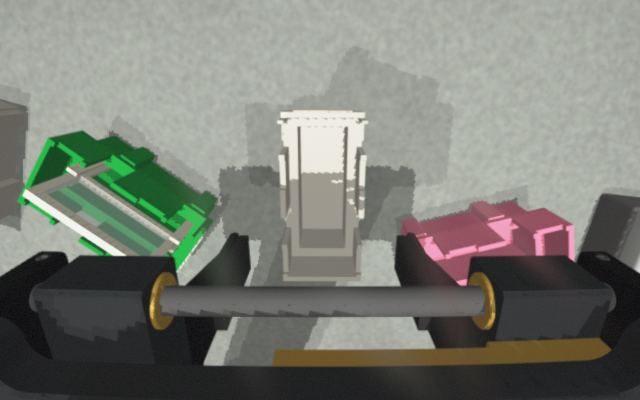

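The empty bin is centred between the fingers (bin around column 322, fingers at 240 and 405). I descend and grip.

Emit:
move_arm(moves=[[1.8,30,0,0,0,0],[1.8,65,0,0,0,0],[1.8,90,0,0,0,0],[1.8,102,0,0,0,0],[1.8,107,0,0,0,0],[1.8,109,0,0,0,0],[1.8,109,0,0,0,0],[1.8,109,0,0,0,0]])

```text
time_s: 8.87
tool_pos: [0.5924, -0.138, 0.0616]
tool_rot: [-89.9, 0.2, -163.8]
force: [0.4, -0.2, 0.1]
grip_width: 0.078
```

Emit:
move_arm(moves=[[0,0,0,0,0,0],[0,0,0,0,0,0],[0,0,0,0,0,0],[0,0,0,0,0,0],[0,0,0,0,0,0],[0,0,0,0,0,0]], claw=50, newtons=20)

```text
time_s: 9.37
tool_pos: [0.5912, -0.1376, 0.0602]
tool_rot: [-90.0, 0.0, -163.8]
force: [-0.7, 0.8, 4.8]
grip_width: 0.0619
```

Run:
```python
from h import *
st()
```

```text
t 9.37 p [ 0.5912 -0.1376  0.0602] rot [ -89.98    0.03 -163.84] jawaz -73.84 F [-0.7  0.8  4.8] w 0.0619 q [ 30.  23. -23. 100.  10.  59. -71.]
```

Emit:
move_arm(moves=[[0,-3,0,0,0,0],[0,-8,0,0,0,0],[0,-18,0,0,0,0],[0,-35,0,0,0,0],[0,-60,0,0,0,0],[0,-90,0,0,0,0],[0,-120,0,0,0,0],[0,-145,0,0,0,0],[0,-165,0,0,0,0],[0,-175,0,0,0,0],[0,-180,0,0,0,0],[0,-180,0,0,0,0]], newtons=25)

```text
time_s: 10.37
tool_pos: [0.5911, -0.1378, 0.2402]
tool_rot: [-90.0, 0.1, -163.9]
force: [0.3, -1.2, -1.9]
grip_width: 0.0613
```

Run:
```python
from h import *
st()
p,W=snap('w5')
print(row([0.5216,0.1841,0.24],87.57), row([0.565,0.02,0.24],7))
```

```text
t 10.37 p [ 0.5911 -0.1378  0.2402] rot [ -89.96    0.05 -163.86] jawaz -73.86 F [ 0.3 -1.2 -1.9] w 0.0613 q [ 31.  14. -24.  88.   6.  78. -68.]
[-23.33, -1.01, -328.29, 0.07, -161.42, -0.01] [-19.38, -1.06, -158.59, 0.05, -80.85, 0.03]
```

View pics/w5.png

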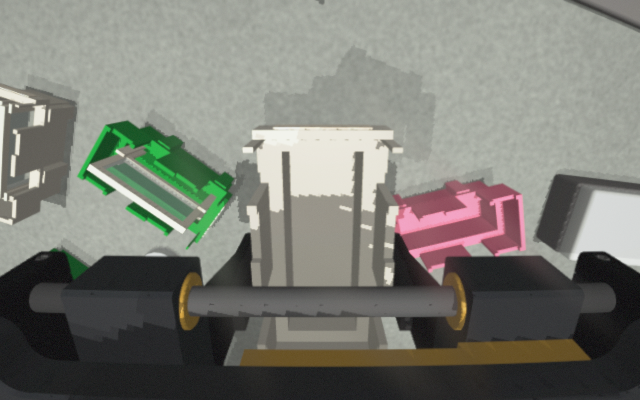

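The bin is held level between the fingers (columns 250–395). I carry it over and turn it.

Emit:
move_arm(moves=[[-1,-1,-5,0,-2,0],[-2,-1,-14,0,-5,0],[-3,-1,-26,0,-10,0],[-5,-1,-42,0,-16,0],[-6,-1,-58,0,-22,0],[-8,-1,-74,0,-28,0],[-10,-1,-90,0,-34,0],[-11,-1,-106,0,-40,0],[-13,-1,-122,0,-46,0],[-14,-1,-138,0,-52,0],[-16,-1,-154,0,-58,0],[-17,-1,-170,0,-64,0],[-18,-1,-186,0,-70,0],[-19,-1,-202,0,-76,0],[-20,-1,-218,0,-82,0],[-21,-1,-234,0,-88,0],[-22,-1,-248,0,-93,0],[-22,-1,-258,0,-97,0],[-22,-1,-263,0,-99,0],[-22,-1,-265,0,-100,0]])

```text
time_s: 12.08
tool_pos: [0.5368, 0.1241, 0.2387]
tool_rot: [-90.2, 0.1, -63.6]
force: [-0.4, -0.3, -2.4]
grip_width: 0.0617
```

Run:
```python
from h import *
st()
print(row([0.5216,0.1841,0.24],87.57))
```

```text
t 12.08 p [0.5368 0.1241 0.2387] rot [-90.17   0.09 -63.64] jawaz 26.36 F [-0.4 -0.3 -2.4] w 0.0617 q [ 24.  10. -44.  96.   7.  78.   5.]
[-60.54, -1.24, 13.01, 0.1, -61.21, -0.17]
```

Emit:
move_arm(moves=[[-2,0,1,0,-2,0],[-5,0,2,0,-6,0],[-10,0,3,0,-12,0],[-17,0,4,0,-18,0],[-24,0,6,0,-24,0],[-31,0,7,0,-30,0],[-38,0,9,0,-36,0],[-44,0,10,0,-42,0],[-50,0,11,0,-48,0],[-55,0,12,0,-53,0],[-58,0,13,0,-57,0],[-60,0,13,0,-60,0],[-60.5,-1,13,0,-61.2,0],[-60.5,-1,13,0,-61.2,0],[-60.5,-1,13,0,-61.2,0],[-60.5,-1,13,0,-61.2,0]])

```text
time_s: 13.42
tool_pos: [0.5233, 0.1824, 0.2412]
tool_rot: [-90.0, 0.0, -2.7]
force: [0.2, 1.3, -3.0]
grip_width: 0.0619
```

Run:
```python
from h import *
st()
p,W=snap('w6')
p,d=read_camera('top'); cv2.imwrite('pics/top6.png',p[:,:,::-1]); np.save('pics/top6W.npy',cloud('top',d))
ps,ds=read_camera('scene'); cv2.imwrite('pics/scene6.png',np.vstack([cv2.resize(ps[120:260,320:520],(800,560))])[:,:,::-1])
```

```text
t 13.42 p [0.5233 0.1824 0.2412] rot [-90.02   0.03  -2.75] jawaz 87.25 F [ 0.2  1.3 -3. ] w 0.0619 q [ 25.  12. -53.  95.  10.  78.  58.]
```

View pics/w6.png

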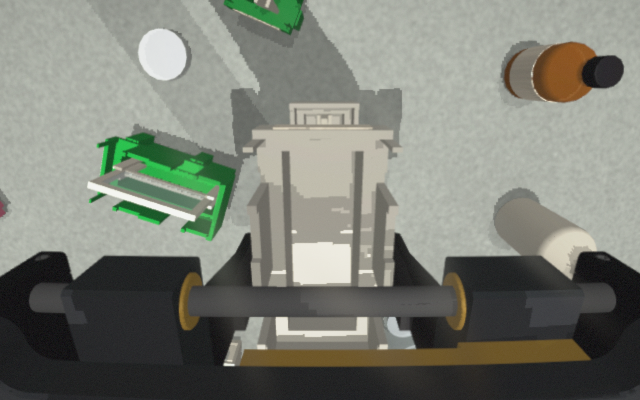

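View pics/scene6.png

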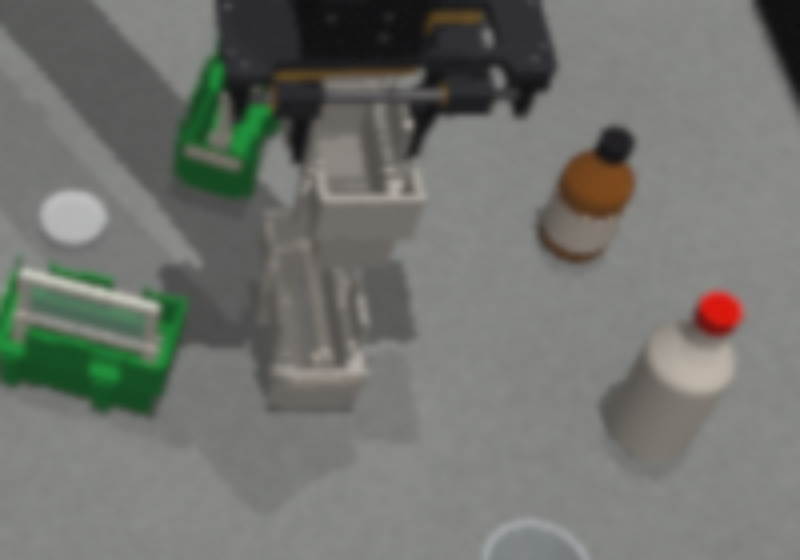

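Run:
```python
from h import *
o,p,R=tool()
for tag,tp,tr in (('w5',[0.5911,-0.1378,0.2402],[-89.96,0.05,-163.86]),('w6',[0.5233,0.1824,0.2412],[-90.02,.03,-2.75])):
    W=np.load(f'pics/{tag}W.npy'); T=Ro.from_euler('xyz',tr,degrees=True).inv().apply((W-np.array(tp)).reshape(-1,3)).reshape(400,640,3)
    # tool frame: x (front at -x), y down, z lateral
    X=T[100:240,235:415].reshape(-1,3)*1000
    m=(X[:,1]>-25)&(X[:,1]<15)&(abs(X[:,2])<40)&(X[:,0]<-15)
    X=X[m]; print(tag,'front x min pct',np.percentile(X[:,0],[0.2,1,5]))
    for lo in range(-70,-15,6):
        q=(X[:,0]>=lo)&(X[:,0]<lo+6); 
        if q.sum()>3: print(lo,q.sum(),'z lat',X[q,2].min().round(1),X[q,2].max().round(1),'mid',((X[q,2].min()+X[q,2].max())/2).round(2),'top L',np.percentile(X[q&(X[:,2]<-25),1],5).round(1) if (q&(X[:,2]<-25)).any() else None,'top R',np.percentile(X[q&(X[:,2]>25),1],5).round(1) if (q&(X[:,2]>25)).any() else None)
# lower bin from top camera
W=np.load('pics/top6W.npy'); S,L=prof(W,(0,640,0,400),np.array([0.5216,0.184]),-2.43,0.05,0.085); print(len(S),cv2.minAreaRect(S[:,:2].astype(np.float32)))
W=np.load('pics/w6W.npy'); S,L=prof(W,(0,640,0,400),np.array([0.5216,0.184]),-2.43,0.05,0.09); print('lower in w6',len(S),L[:,0].min(),np.percentile(L[:,1],[0,2,98,100]))
```

```text
w5 front x min pct [-66.3236 -66.2454 -65.6108]
-70 1077 z lat -30.5 31.3 mid 0.4 top L -1.1 top R -0.8
-64 1457 z lat -30.5 31.7 mid 0.58 top L -20.8 top R -20.5
-58 1307 z lat -30.4 31.2 mid 0.42 top L 12.8 top R 13.1
-52 519 z lat -30.6 31.3 mid 0.37 top L 12.6 top R 12.9
-46 511 z lat -30.4 31.3 mid 0.44 top L 12.7 top R 12.9
-40 1117 z lat -30.6 31.4 mid 0.41 top L -20.6 top R -20.6
-34 786 z lat -30.7 31.5 mid 0.44 top L -19.9 top R -19.6
-28 799 z lat -30.5 31.5 mid 0.5 top L -16.9 top R -16.9
-22 604 z lat -30.4 31.2 mid 0.43 top L -16.6 top R -16.7
-16 80 z lat -26.5 27.5 mid 0.51 top L -4.7 top R -4.5
w6 front x min pct [-66.3094 -66.222  -65.5138]
-70 1013 z lat -31.3 30.6 mid -0.34 top L -0.9 top R -0.5
-64 1536 z lat -31.4 31.0 mid -0.19 top L -20.6 top R -20.5
-58 1279 z lat -31.1 30.4 mid -0.33 top L 12.7 top R 12.8
-52 520 z lat -31.3 30.6 mid -0.36 top L 12.7 top R 12.9
-46 505 z lat -31.2 30.5 mid -0.35 top L 12.9 top R 12.6
-40 1100 z lat -31.3 30.7 mid -0.29 top L -20.7 top R -20.4
-34 797 z lat -31.2 30.6 mid -0.28 top L -20.0 top R -19.7
-28 797 z lat -31.2 30.8 mid -0.21 top L -17.0 top R -16.8
-22 610 z lat -31.1 30.7 mid -0.2 top L -16.6 top R -16.5
-16 76 z lat -27.4 26.9 mid -0.23 top L -5.8 top R -4.9
9 ((0.5062074065208435, 0.1563774049282074), (0.0036870669573545456, 0.013521719723939896), 80.15409851074219)
lower in w6 746 -0.0655138811309157 [-0.031  -0.0301  0.0299  0.0303]
```

Emit:
move_arm(moves=[[-1,3,1.6,0,-0.3,0],[-1,10,1.6,0,-0.3,0],[-1,22,1.6,0,-0.3,0],[-1,38,1.6,0,-0.3,0],[-1,54,1.6,0,-0.3,0],[-1,66,1.6,0,-0.3,0],[-1,75,1.6,0,-0.3,0],[-1,81,1.6,0,-0.3,0],[-1,84,1.6,0,-0.3,0],[-1,84,1.6,0,-0.3,0],[-1,84,1.6,0,-0.3,0],[-1,84,1.6,0,-0.3,0]])

```text
time_s: 14.57
tool_pos: [0.5229, 0.1849, 0.1583]
tool_rot: [-90.0, -0.1, -2.3]
force: [-0.5, -0.4, -2.3]
grip_width: 0.0619
```

Run:
```python
from h import *
st()
P=[]
for i in range(3):
    p,d=read_camera('scene'); o,q,R=tool(); P.append(np.r_[q,o['tool_rot'],o['force']])
print(np.mean(P,0))
cv2.imwrite('pics/scene7.png',cv2.resize(p[140:240,340:460],(720,600),interpolation=cv2.INTER_CUBIC)[:,:,::-1])
snap('w7')
W=np.load('pics/w7W.npy'); S,L=prof(W,(0,640,0,400),np.array([0.5216,0.184]),-2.43,0.05,0.085); print('lower in w7',len(S),L[:,0].min(),np.percentile(L[:,1],[0,2,98,100]))
```

```text
t 14.57 p [0.5229 0.1849 0.1583] rot [-89.98  -0.08  -2.34] jawaz 87.66 F [-0.5 -0.4 -2.3] w 0.0619 q [ 23.  16. -52. 101.  14.  69.  55.]
[  0.5228   0.1848   0.1582 -89.9905  -0.0708  -2.3507   0.0147   0.1915
  -2.2382]
lower in w7 971 -0.06562935826898099 [-0.031  -0.03    0.0298  0.0306]
```

View pics/scene7.png

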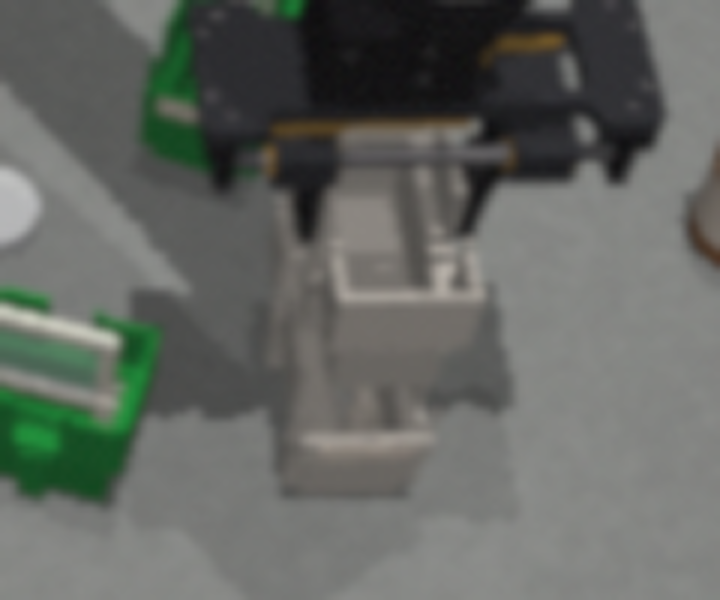

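View pics/w7.png

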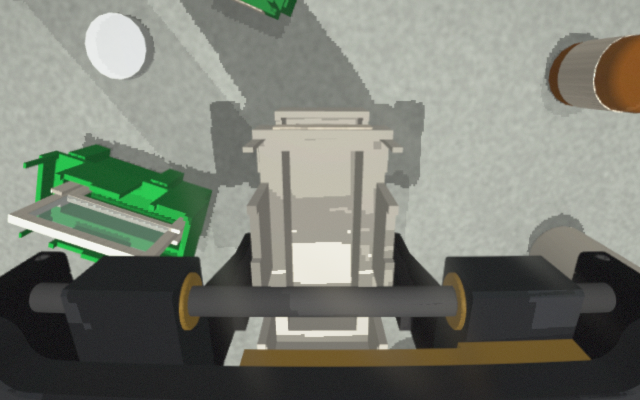

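Both bins line up (lower end at rows 112–125, columns 275–370, centred at about 322, under the held bin's front, columns 250–395). I lower it slowly.

Emit:
move_arm(moves=[[-0.6,1,-0.7,0,0,0],[-0.6,4,-0.7,0,0,0],[-0.6,8,-0.7,0,0,0],[-0.6,11,-0.7,0,0,0],[-0.6,14,-0.7,0,0,0],[-0.6,16,-0.7,0,0,0],[-0.6,18,-0.7,0,0,0],[-0.6,20,-0.7,0,0,0],[-0.6,21,-0.7,0,0,0],[-0.6,22,-0.7,0,0,0],[-0.6,23,-0.7,0,0,0],[-0.6,23,-0.7,0,0,0]])

```text
time_s: 15.77
tool_pos: [0.5216, 0.1839, 0.1344]
tool_rot: [-90.0, 0.0, -2.3]
force: [-1.3, 0.6, -3.0]
grip_width: 0.0614
```

Emit:
move_arm(moves=[[0,0.5,0,0,0,0],[0,1,0,0,0,0],[0,1.5,0,0,0,0],[0,2,0,0,0,0],[0,2.5,0,0,0,0],[0,2.5,0,0,0,0]])

```text
time_s: 16.27
tool_pos: [0.5218, 0.184, 0.1322]
tool_rot: [-90.0, -0.0, -2.3]
force: [-0.8, 0.1, -0.0]
grip_width: 0.0618
```

Emit:
move_arm(moves=[[0,0.4,0,0,0,0],[0,0.8,0,0,0,0],[0,0.8,0,0,0,0]])

```text
time_s: 16.52
tool_pos: [0.5218, 0.1841, 0.1321]
tool_rot: [-90.0, -0.0, -2.3]
force: [-2.5, -0.9, 5.4]
grip_width: 0.062
```

Run:
```python
from h import *
st()
p,W=snap('w8')
o,tp,R=tool()
S,L=prof(W,(0,640,0,400),np.array([0.5216,0.184]),-2.43,0.05,0.16)
for lo in range(-72,-20,4):
    q=(L[:,0]*1000>=lo)&(L[:,0]*1000<lo+4)
    if q.any(): print(lo,q.sum(),'y',L[q,1].min().round(4),L[q,1].max().round(4),'z95',np.percentile(L[q,2],[5,95]))
```

```text
t 16.52 p [0.5218 0.1841 0.1321] rot [-90.02  -0.02  -2.34] jawaz 87.66 F [-2.5 -0.9  5.4] w 0.062 q [ 22.  18. -51. 103.  15.  67.  54.]
-68 1714 y -0.0314 0.0308 z95 [0.0572 0.1329]
-64 1621 y -0.0314 0.0308 z95 [0.0798 0.15  ]
-60 776 y -0.0311 0.0305 z95 [0.1174 0.1518]
-56 899 y -0.033 0.0323 z95 [0.1174 0.1194]
-52 438 y -0.0332 0.0326 z95 [0.1117 0.1193]
-48 549 y -0.0332 0.0323 z95 [0.0762 0.1193]
-44 914 y -0.0331 0.0326 z95 [0.0757 0.1192]
-40 1328 y -0.0313 0.0307 z95 [0.0758 0.151 ]
-36 1069 y -0.0311 0.0305 z95 [0.0757 0.1525]
-32 1064 y -0.031 0.0307 z95 [0.0759 0.1488]
-28 1039 y -0.0312 0.0308 z95 [0.0758 0.1488]
-24 1016 y -0.0311 0.0306 z95 [0.0758 0.1488]
```

View pics/w8.png

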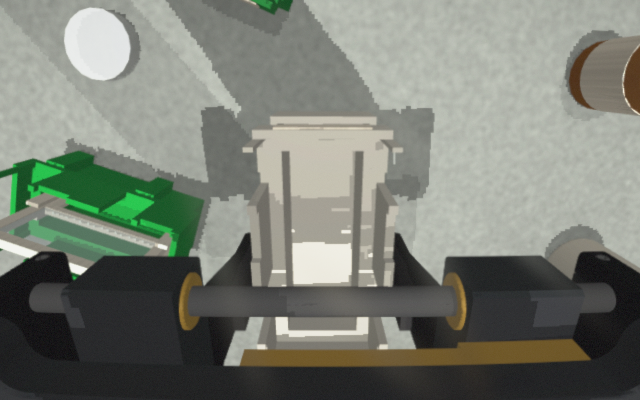

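Contact at 72 mm, upper rim at z≈0.152, aligned. I relieve the load, open and retreat upward.

Emit:
move_arm(moves=[[0,-0.7,0,0,0,0],[0,-0.7,0,0,0,0],[0,-0.7,0,0,0,0],[0,-0.7,0,0,0,0],[0,-0.7,0,0,0,0],[0,-0.7,0,0,0,0],[0,-0.7,0,0,0,0],[0,-0.7,0,0,0,0]], claw=80)

```text
time_s: 17.23
tool_pos: [0.5217, 0.1839, 0.1319]
tool_rot: [-90.0, 0.0, -2.3]
force: [0.3, 0.4, -0.0]
grip_width: 0.0796
```

Run:
```python
from h import *
st()
```

```text
t 17.23 p [0.5217 0.1839 0.1319] rot [-90.     0.    -2.35] jawaz 87.65 F [ 0.3  0.4 -0. ] w 0.0796 q [ 22.  18. -51. 103.  15.  67.  54.]
```

Emit:
move_arm(moves=[[0,-5,0,0,0,0],[0,-15,0,0,0,0],[0,-30,0,0,0,0],[0,-60,0,0,0,0],[0,-100,0,0,0,0],[0,-140,0,0,0,0],[0,-165,0,0,0,0],[0,-170,0,0,0,0],[0,-170,0,0,0,0],[0,-170,0,0,0,0]])

```text
time_s: 18.07
tool_pos: [0.5215, 0.1839, 0.3017]
tool_rot: [-90.0, 0.0, -2.3]
force: [0.6, 0.6, -1.1]
grip_width: 0.0801
```

Run:
```python
from h import *
st()
p,W=snap('w9')
S,L=prof(W,(0,640,0,235),np.array([0.5216,0.184]),-2.43,0.12,0.17)
print(len(S),cv2.minAreaRect(S[:,:2].astype(np.float32)))
for lo in range(-72,72,8):
    q=(L[:,0]*1000>=lo)&(L[:,0]*1000<lo+8)
    if q.any(): print(lo,q.sum(),'y',L[q,1].min().round(4),L[q,1].max().round(4),'zL',np.percentile(L[q&(L[:,1]<-.025),2],95),'zR',np.percentile(L[q&(L[:,1]>.025),2],95))
p,d=read_camera('scene'); cv2.imwrite('pics/scene9.png',cv2.resize(p[120:260,320:520],(800,560),interpolation=cv2.INTER_CUBIC)[:,:,::-1])
```

```text
t 18.07 p [0.5215 0.1839 0.3017] rot [-90.03   0.    -2.35] jawaz 87.65 F [ 0.6  0.6 -1.1] w 0.0801 q [ 26.  10. -54.  90.   8.  85.  59.]
2031 ((0.519751787185669, 0.18388211727142334), (0.062150727957487106, 0.12730272114276886), 87.68396759033203)
-72 157 y -0.031 0.0293 zL 0.13382327225867577 zR 0.13313872251144265
-64 323 y -0.0311 0.0296 zL 0.15271290789335645 zR 0.1528446323863422Traceback (most recent call last):
  File "<stdin>", line 8, in <module>
    return _quantile_unchecked(
        a, q, axis, out, overwrite_input, method, keepdims, weights)
    return _ureduce(a,
                    func=_quantile_ureduce_func,
    ...<5 lines>...
                    overwrite_input=overwrite_input,
                    method=method)
    r = func(a, **kwargs)
    result = _quantile(arr,
                       quantiles=q,
    ...<2 lines>...
                       out=out,
                       weights=wgt)
    slices_having_nans = np.isnan(arr[-1, ...])
                                  ~~~^^^^^^^^^
IndexError: index -1 is out of bounds for axis 0 with size 0
```

View pics/w9.png

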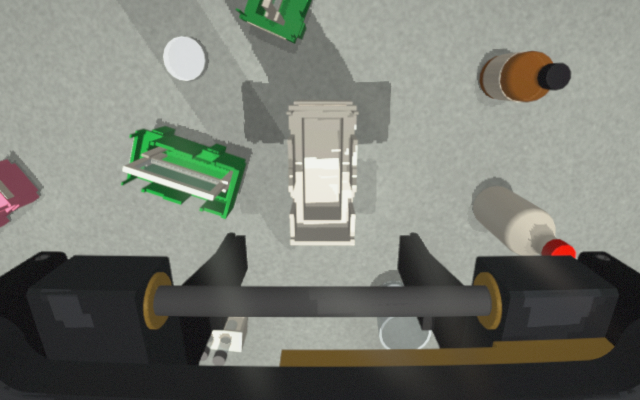

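The upper bin stands at (322,172) with its low front (nearer the robot) at the top of the picture. One level and pose check, then hand in.

Run:
```python
from h import *
W=np.load('pics/w9W.npy')
S,L=prof(W,(270,372,90,255),np.array([0.5216,0.184]),-2.43,0.12,0.17)
print(len(S),cv2.minAreaRect(S[:,:2].astype(np.float32)))
for lo in range(-72,72,8):
  for s in (-1,1):
    q=(L[:,0]*1000>=lo)&(L[:,0]*1000<lo+8)&(s*L[:,1]>.026)
    if q.sum()>2: print(lo,s,np.percentile(L[q,2],90).round(4),end='; ')
S,L=prof(W,(270,372,90,255),np.array([0.5216,0.184]),-2.43,0.05,0.1); print('\nlower',len(S),L[:,0].min(),L[:,1].min(),L[:,1].max())
p,d=read_camera('scene'); cv2.imwrite('pics/scene9.png',cv2.resize(p[120:260,320:520],(800,560),interpolation=cv2.INTER_CUBIC)[:,:,::-1])
st()
```

```text
2670 ((0.5213766694068909, 0.18381640315055847), (0.062150727957487106, 0.13055521249771118), 87.68396759033203)
-72 -1 0.1337; -72 1 0.1331; -64 -1 0.1527; -64 1 0.1527; -40 -1 0.1528; -40 1 0.1525; -32 -1 0.1491; -32 1 0.1491; -24 -1 0.1491; -24 1 0.1492; -16 -1 0.1528; -16 1 0.1525; -8 -1 0.1533; -8 1 0.1532; 0 -1 0.1528; 0 1 0.1531; 8 -1 0.1528; 8 1 0.1531; 32 -1 0.1521; 32 1 0.1522; 40 -1 0.149; 40 1 0.1494; 48 -1 0.1493; 48 1 0.1492; 56 -1 0.1528; 56 1 0.1527; 64 -1 0.1528; 64 1 0.1526; 
lower 3839 -0.06542925680247816 -0.030611708262771112 0.029925248091154693
t 18.17 p [0.521  0.1835 0.3004] rot [-90.05   0.14  -2.35] jawaz 87.65 F [-0.7  0.2 -0.1] w 0.08 q [ 26.  10. -54.  90.   8.  85.  59.]
```

View pics/scene9.png

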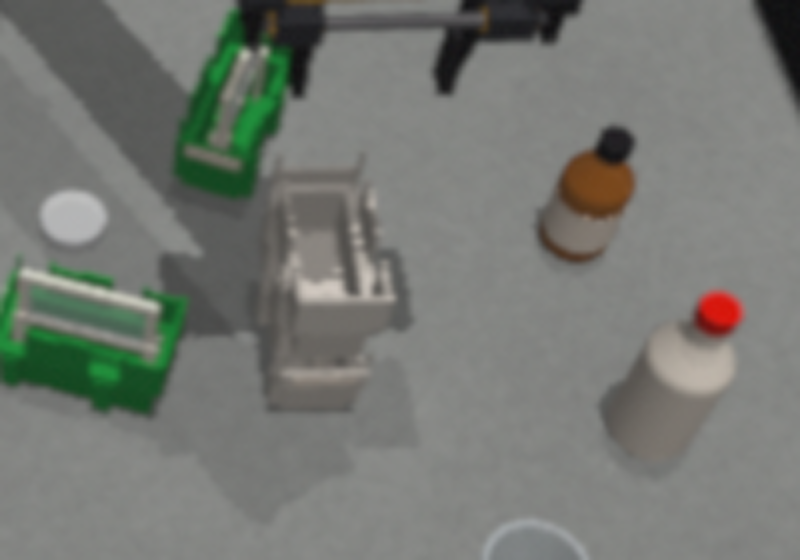

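The upper bin stands level on the lower one (around (330,270) in this crop), rim at 0.1527 everywhere, facing the opposite way. I hand in.

```bash
python3 -c "
from cell import job
print(job.sign_off())"
```

```text
the job is handed in; nothing more can be done
None
```

The cassette is pressed home and the empty bin stands half-turned on the lower bin's ledges. I handed the job in at about 18 s of the 59 s; the sign-off gave no verdict.

**Cassette:** I pressed it with closed fingers until it stopped, with about 14 N at the end. The depth reading afterwards put its top at 64 mm. That was before the empty bin was lifted, so the bins were still well apart.

**Bin placement (last depth check):**
- **Centre:** within about 1 mm of the lower bin's.
- **Height:** its rim is at about 152.7 mm, and the same side to side and end to end. That puts the undersides about 72–73 mm apart.
- **Facing:** its low front is toward the robot and the lower bin's is away from it.

**Bystanders:** The green bins, dish and two bottles stand where they were before the placing in the scene pictures. I did not measure the displacement of each bystander separately.

No check failed or disagreed beyond about 1 mm of measurement spread.

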